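# Hold a bearing ball under the bench magnifier in its inspection dish

### The job

A polished steel bearing ball lies loose in the shallow pocket of the red dish with the blue handle, parked in one of the two bays of the tray stand. Take the dish by its handle, draw it straight out from under the clear dust cover, and carry it to the bench magnifier roughly level all the way, so that the ball never leaves its pocket; keep off the cover and the magnifier, and leave the yellow-handled dish and the other things on the bench alone. Finish while still holding the dish there, level and still, centred beneath the lens with the ball about 15 cm below it.

Things in the scene. Friction and masses are not known exactly. Their poses are not given: they have to be found in the camera images.
- dish: the dish to carry: round and red, 90 mm across the rim (80 at the foot), 14 mm high, about 0.12 kg (varies) without its ball, with a blue handle along its own -x. Origin at the centre of its underside, z up when level. A neck 12 mm wide leads from rim to grip; a small foot under it, 90 mm from the centre, holds it level while parked. Loose
- dish_grip (a point): centre of the blue grip, a flat-sided bar 60 mm long (along the dish's x), 16 mm wide (along y), 24 mm high: at (-165, 0, 20) mm in the dish's frame, clear in front of the stand when parked. Same axes as the dish. Most of the weight lies towards the dish, about 140 mm ahead of it, so grip firmly
- dish_pocket (a point): where the ball's centre is when it rests in mid-pocket: (0, 0, 15.5) mm in the dish's frame, same axes. The pocket is a ring 27 mm wide inside with a rim 5.5 mm high on the 3 mm thick dish floor: the ball has about 3 mm of play each way and climbs over the rim if the dish tips too far or jerks
- ball_center (a point): centre of the polished steel ball, 25 mm across, 64 g, loose in the pocket of the blue-handled dish. Its axes turn as it rolls
- stand: plywood tray stand, fixed, 236 mm wide (its y). Origin on the bench; deck 40 mm high, from x = -115 to 65 mm; open towards its own -x, roughly to the robot. Two bays at y = +55 and -55 mm, 101 mm wide between guides 16 mm high along the deck; 14 mm back stop. Dishes park near x = 0, grips in front of the deck. A dish drawn along -x until its centre is at x = -90 mm is clear of the cover
- cover: clear plastic dust cover of the stand, fixed on the side boards: a flat 4 mm sheet over both bays, from -42 to 62 mm along the stand's x, its underside 105 mm above the bench (65 mm above the deck); its front edge is marked blue. Origin and axes as the stand
- magnifier: white bench magnifier with ring light, fixed. Origin on the bench straight below the lens; its axes are level and its x points to its column. Round foot 156 mm across and 26 mm high centred at x = 150 mm, column 20 mm thick at x = 150 mm up to 395 mm, two thin bars from there down to the head
- lens (a point): centre of the lens's underside, 326 mm above the bench, lens level. The round head about it is 128 mm across, from 313 to 348 mm above the bench. Axes as the magnifier
- spare_dish: a second red dish of the same make in the other bay, with a yellow handle and a black ceramic ball: to be left alone. Origin at the centre of its underside, handle along its -x
- spare_ball_center (a point): centre of the black ball in the yellow-handled dish, 25 mm across
- ball_cup: red round parts cup with small balls, 76 mm across, 30 mm high, standing on the bench beside the place below the lens. Origin at the centre of its underside
- cup_stack: three nested red cups, 76 mm across, 54 mm high. Origin at the centre of the underside
- driver: orange screwdriver lying on the bench, about 190 mm long, handle along its -x
- wash_bottle: white bottle with a blue cap, 60 mm across, 130 mm high. Origin at the centre of its underside
- caliper: steel caliper, 200 mm long, lying flat. Origin under the middle of its beam
There are look-alikes about, which are no part of the job. Leave any orange look-alike of the dish alone.

How it is judged:
By the outcome, as a careful person would: the job done as asked, in the order asked, and still so for the second after the job is handed in, while the arm keeps its last pose, push and grip.
It also fails if it takes over 51 s, if anything falls off the work surface, if the arm or the gripper's body presses on something with over 40 N, if the wrist force passes 120 N, or if a joint passes its speed limit or range.

### The arm

A 6-joint arm with a two-finger parallel gripper is mounted at the origin on the work surface. World frame = base frame: x ahead of the robot, y to its left, z up, the work surface at z = 0. Lengths are in m, angles in degrees, forces in N, time in s.
With the tool pointing down it reaches from about 0.4 to 0.825 m from the base axis. Payload 7 kg.
Tool frame: the origin (TCP) lies on the centre line of the jaws, within the pads' length; the fingertips stand 17 mm ahead of it and the grasp point (between the pads) lies 2 mm behind it; y points along the fingers, z is the direction in which the jaws open and shut, and the axes are right-handed (so a half turn about y gives the same grasp; the last joint's range is limited). The gripper opens to 88 mm and grips with 3 to 60 N. Pads are 19 mm wide; open, the fingers measure 130 mm over their backs; the gripper's body (78 mm by 193 mm) begins 47 mm behind the grasp point.
Start: joints at [-47.722, 20.546, 0.682, 0, -70.136, -16.507], TCP at [0.293, -0.608, 0.244] pointing down, gripper open.
Joint ranges: [-176.03, 176.03], [-82.01, 121.73], [-58.28, 71.71], [-173.87, 95.51], [-174.79, -0.11], [-173.66, 173.66]. Speed limits (degrees/s): [136.94, 136.94, 172.46, 180, 180, 180].

### API

Orientations are given as [roll, pitch, yaw] about the fixed x, y, z axes, in that order (R = Rz(yaw) Ry(pitch) Rx(roll)).
In Python, from plant import r, capture, camera_info gives the robot as it stands. The module is installed in compiled form; this text tells all that it offers.
- The arm moves only by the tool apply_moves, never from a script. Its argument "deltas" is a list of rows, each an object of numbers: "tx", "ty", "tz": the shift along the tool's x, y, z in m; "turn": the turn about the tool's y in rad; "gripper": the finger opening in m, from 0 to 0.0876. A call has 1 to 5 rows; each row is the pose to reach, as a shift and turn from the pose commanded when the call began, along the tool's axes at that moment; what a row does not reach only later rows make up. A row lasts 1/10 s, in which the tool goes at most 50 mm and 8.59 degrees, less where a joint would pass 70% of its speed; a pose out of reach is approached as far as the arm can. A call with a gripper value outside its range is refused whole. The fingers move at their own pace and stop on an object; "newtons" is the grip in N (left out, the last holds). Time passes only in rows, so rows that repeat a pose let the fingers close. It gives the time, the measured TCP pose, the force and the opening at its end, in the units of the state.
- r.get_state(): the state, without advancing time (a new reading comes with each control period).
- capture(name): name is "scene" or "top" or "wrist"; returns (picture, depth): 420x560x3 uint8, red, green, blue; 420x560 float32, m along the optical axis (not along the pixel's ray), 0 where there is no reading.
- camera_info(name): a dict with "K" (3x3 intrinsics, pixels), "eye" and "orientation" of the camera in the world; the wrist camera has in their place "tool_from_camera" (4x4, takes a point from camera to tool coordinates, whose origin is the TCP and whose axes are the tool frame's). Camera axes: x right, y up, looking along -z (the intrinsics and any distortion apply to the point x, -y, -z); pixel columns grow to the right and rows downward; lengths in m; the calibration is good to about 2 mm. A picture is of the moment at which its call begins: read the wrist's pose just before it. camera_info takes no time and is no camera call.
- r.close_job(): hands the job in, once; it reports no verdict.
The state is a dict: "time_s": time; "joints": joint angles; "qd": joint speeds; "joint_torque": joint torques, N m; "tcp_pos": TCP position; "eef_rot": TCP orientation; "contact_force": force on the tool from outside, world axes, zero at the start; "moment": the same for the moment, N m; "gripper_width": finger opening in m.
Only numpy, scipy, OpenCV 4.12 (cv2) and the standard library are available. Lean on these libraries where they do the work, as an engineer would, in place of code of your own. Each camera call takes 0.05 s, during which the arm holds its last target.

## Working session

There is one attempt and no reset: what is moved stays moved. The work goes in short steps, Python scripts to look and compute and a tool call to move; the robot and the scene stay as the last step left them, time stands still between calls to the robot, and variables do not carry over. Pictures are saved under pics/ and viewed, and the job is handed in when it is done.

Besides the shell and the picture viewer there is one more tool, called as name(argument=value, ...), one argument or row to a line, values as JSON. apply_moves: Moves the arm, as the interface text tells. Its arguments: {"type":"object","properties":{"deltas":{"type":"array","items":{"type":"object","properties":{"tx":{"type":"number"},"ty":{"type":"number"},"tz":{"type":"number"},"turn":{"type":"number"},"gripper":{"type":"number"}}}},"newtons":{"type":"number"}},"required":["deltas"]}

```bash
mkdir -p pics; python3 - <<'E'
from plant import r,capture,camera_info
import cv2,numpy as np
print(r.get_state())
for n in("scene","top","wrist"):
    p,d=capture(n); cv2.imwrite(f"pics/{n}0.png",p[:,:,::-1]); np.save(f"{n}0_d.npy",d); np.save(f"{n}0_p.npy",p)
    print(n,camera_info(n))
E
```

```text
{'time_s': 0.0, 'joints': array([-4.77234222e+01,  2.05931260e+01,  6.32776400e-01, -1.96610697e-02,
       -7.01361710e+01, -1.65075252e+01]), 'qd': array([ 0.0112184 ,  0.05744947, -0.02354366,  0.00963744,  0.02346602,
        0.0295517 ]), 'joint_torque': array([ 6.34924309e-04, -5.82719564e+01,  2.93068618e+01,  6.99757889e+00,
        6.84404396e-03, -1.67775456e-04]), 'tcp_pos': array([ 0.29322785, -0.60746013,  0.24259745]), 'eef_rot': array([-8.99022057e+01,  9.70748665e-03,  2.57623648e+01]), 'contact_force': array([ 0.2663488 , -0.19580507, -1.27629286]), 'moment': array([-0.08017887, -0.0270114 ,  0.02249266]), 'gripper_width': 0.08821981017704586}
scene {'K': array([[510.81235496,   0.        , 271.10059169],
       [  0.        , 510.81235496, 206.47459765],
       [  0.        ,   0.        ,   1.        ]]), 'eye': array([ 1.71548398, -0.27705126,  1.02246465]), 'orientation': array([57.80461509, -1.49205837, 77.75763306])}
top {'K': array([[543.5303548 ,   0.        , 277.4435519 ],
       [  0.        , 543.5303548 , 210.54758705],
       [  0.        ,   0.        ,   1.        ]]), 'eye': array([0.18881367, 0.02331899, 1.84785674]), 'orientation': array([  9.43482026,  -0.2027713 , -89.06811211])}
wrist {'K': array([[314.62380939,   0.        , 276.60021459],
       [  0.        , 314.62380939, 210.58438876],
       [  0.        ,   0.        ,   1.        ]]), 'tool_from_camera': array([[ 3.71527267e-04, -9.57546058e-01, -2.88280088e-01,
        -7.84222955e-02],
       [-3.95228418e-04,  2.88279945e-01, -9.57546091e-01,
        -1.40094552e-01],
       [ 9.99999853e-01,  4.69690965e-04, -2.71345553e-04,
         7.40976183e-04],
       [ 0.00000000e+00,  0.00000000e+00,  0.00000000e+00,
         1.00000000e+00]])}
```

View pics/scene0.png

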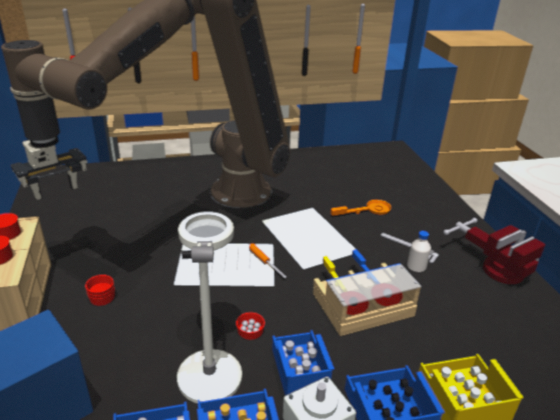

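View pics/top0.png

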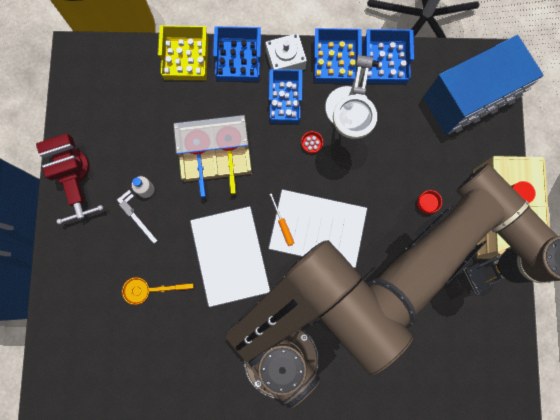

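View pics/wrist0.png

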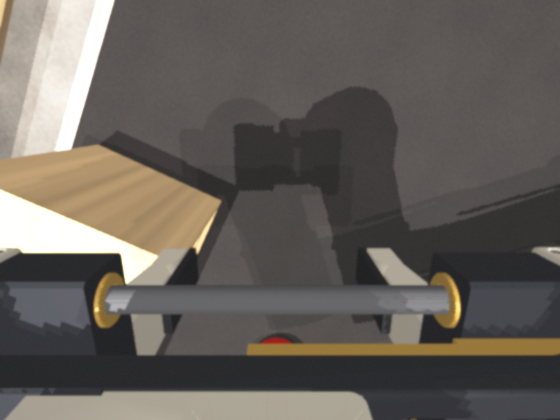

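Top view: the stand is at about (213,147). It holds a blue-handled dish in the left bay (handle about (200,175)) and a yellow-handled one in the right bay (232,175). The orange look-alike dish is at (135,290), the lens head at (355,115) and the ball cup at (312,142). The blue-handled one on the stand fits the description. I'll confirm it with a crop and measure.

```bash
cat > h.py <<'E'
import numpy as np,cv2
from scipy.spatial.transform import Rotation as R
from plant import camera_info
def cam(n,st=None):
    c=camera_info(n)
    if n!="wrist": return c["K"],R.from_euler("xyz",c["orientation"],degrees=True).as_matrix(),np.array(c["eye"])
    T=c["tool_from_camera"]; Rt=R.from_euler("xyz",st["eef_rot"],degrees=True).as_matrix()
    return c["K"],Rt@T[:3,:3],Rt@T[:3,3]+st["tcp_pos"]
def rays(n,uv,st=None):
    K,Rc,e=cam(n,st); uv=np.atleast_2d(uv).astype(float)
    d=np.c_[(uv[:,0]-K[0,2])/K[0,0],-(uv[:,1]-K[1,2])/K[1,1],-np.ones(len(uv))]
    return e,d@Rc.T
def pts(n,uv,depth,st=None):
    e,d=rays(n,uv,st); return e+d*np.asarray(depth)[:,None]
def atz(n,uv,z,st=None):
    e,d=rays(n,uv,st); return e+d*((z-e[2])/d[:,2])[:,None]
def proj(n,P,st=None):
    K,Rc,e=cam(n,st); q=(np.atleast_2d(P)-e)@Rc
    return np.c_[K[0,0]*q[:,0]/-q[:,2]+K[0,2],K[1,1]*-q[:,1]/-q[:,2]+K[1,2]]
def cloud(n,d,st=None):
    v,u=np.mgrid[0:420,0:560]; return pts(n,np.c_[u.ravel(),v.ravel()],d.ravel(),st).reshape(420,560,3)
E
python3 - <<'E'
from h import *
p=np.load("top0_p.npy");d=np.load("top0_d.npy")
im=p[85:205,160:260][:,:,::-1]; a=cv2.resize(im,None,fx=5,fy=5,interpolation=cv2.INTER_CUBIC); cv2.imwrite("pics/c1.png",a)
im=p[40:180,290:410][:,:,::-1]; cv2.imwrite("pics/c2.png",cv2.resize(im,None,fx=4,fy=4,interpolation=cv2.INTER_CUBIC))
C=cloud("top",d); hsv=cv2.cvtColor(p,cv2.COLOR_RGB2HSV)
def seg(name,m,box):
    u0,u1,v0,v1=box; M=np.zeros_like(m);M[v0:v1,u0:u1]=m[v0:v1,u0:u1]; P=C[M]
    print(name,len(P),P.mean(0).round(4),np.median(P[:,2]).round(4))
    x=P[:,:2]; w,V=np.linalg.eigh(np.cov(x.T)); print("  axis deg",np.degrees(np.arctan2(V[1,-1],V[0,-1])).round(1), cv2.minAreaRect((x*1000).astype(np.float32)))
    return P
H,S,V=hsv[...,0],hsv[...,1],hsv[...,2]
seg("blue",(H>100)&(H<130)&(S>120),(188,215,150,205))
seg("yellow",(H>20)&(H<35)&(S>170),(222,245,150,200))
seg("cup",((H<8)|(H>172))&(S>120),(298,328,128,158))
seg("wood z>.03",(C[...,2]>.03)&(H>10)&(H<30),(165,260,100,190))
# heights map around lens
P=C[70:150,310:390].reshape(-1,3); P=P[(P[:,2]>.30)&(P[:,2]<.36)]
print("head",len(P),P.min(0),P.max(0),np.percentile(P[:,2],[10,50,90]))
E
```

```text
blue 207 [0.5849 0.2769 0.0944] 0.0629
  axis deg -154.7 ((421.21075439453125, 185.2001953125), (561.0242309570312, 78.15104675292969), 26.929668426513672)
yellow 199 [0.6023 0.178  0.076 ] 0.0608
  axis deg -166.3 ((435.148681640625, 125.05774688720703), (531.301513671875, 42.96018981933594), 17.818315505981445)
cup 284 [ 0.7387 -0.094   0.0191] 0.0094
  axis deg 168.3 ((482.4934997558594, -58.64854431152344), (80.00497436523438, 604.5372314453125), 81.94407653808594)
wood z>.03 1728 [0.6645 0.2355 0.0643] 0.0427
  axis deg 84.7 ((469.64508056640625, 199.9911651611328), (617.7954711914062, 242.1695556640625), 10.769490242004395)
head 1656 [ 0.65701443 -0.25866233  0.3002553 ] [ 0.86438021 -0.13363059  0.35997509] [0.32974104 0.33794972 0.35064136]
```

View pics/c1.png

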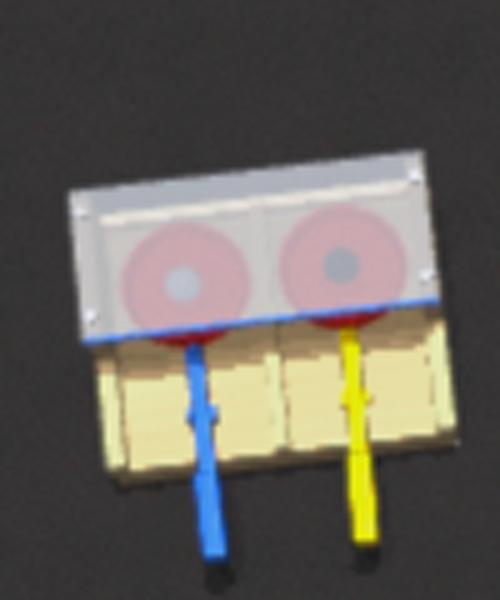

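View pics/c2.png

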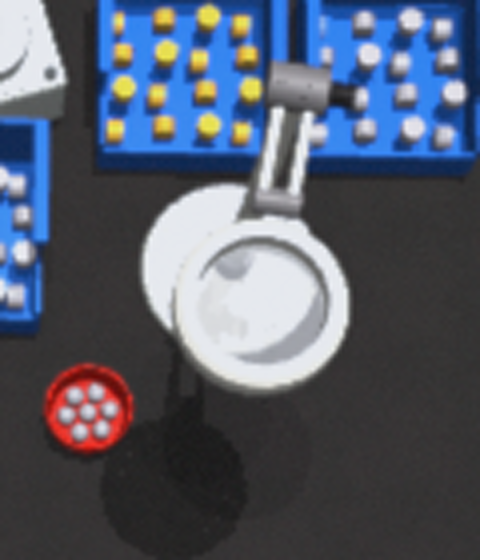

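The crop shows the blue-handled dish in the left bay with the steel ball under the cover at (183,284), and the yellow-handled dish with the black ball to its right. So the target is the left dish. Next I'll work out positions from pixels at known heights.

```bash
python3 - <<'E'
from h import *
from scipy.optimize import least_squares
c1=lambda a:np.array(a,float)/5+[160,85]-0.4
# cover corners
cor=atz("top",c1([[70,190],[422,152],[438,300],[85,342]]),.109); print("cover cor",cor.round(4))
print("sizes",np.linalg.norm(np.diff(np.r_[cor,cor[:1]],axis=0),axis=1))
ctr=cor.mean(0); ax=(cor[0]-cor[3])+(cor[1]-cor[2]); yaw=np.arctan2(ax[1],ax[0]); ay=(cor[0]-cor[1])+(cor[3]-cor[2]); print("yaw",np.degrees(yaw),np.degrees(np.arctan2(-ay[0],ay[1])))
print("stand origin",ctr-.010*np.array([np.cos(yaw),np.sin(yaw),0]))
b=atz("top",c1([[183,284],[342,265]]),.0555); print("balls",b)
g=atz("top",c1([[215,556],[364,540]]),.072)  # grip near ends top
g2=atz("top",c1([[206,475],[358,460]]),.072)
print("grip near ends",g,"far",g2)
for i in range(2):
    v=b[i]-g[i]; print("yaw",np.degrees(np.arctan2(v[1],v[0])),np.linalg.norm(v[:2]))
# lens: white ring ellipse
p=np.load("top0_p.npy"); d=np.load("top0_d.npy"); C=cloud("top",d)
c2=lambda a:np.array(a,float)/4+[290,40]-.4
e=c2([[174,305],[350,302],[262,216],[260,393]])
for z in(.335,.348): print("ring",z,atz("top",e,z).round(4))
f=c2([[141,262],[235,183],[170,335]]); print("foot",atz("top",f,.026).round(4))
print("column top",atz("top",c2([[300,85]]),.395))
print("cup",atz("top",c2([[88,408]]),.03))
E
```

```text
cover cor [[0.7689 0.3725 0.109 ]
 [0.7994 0.1388 0.109 ]
 [0.6973 0.1255 0.109 ]
 [0.6646 0.3576 0.109 ]]
sizes [0.23565778 0.10292486 0.23438653 0.10528156]
yaw 7.766755926134582 7.729157041958825
stand origin [0.72265555 0.24726046 0.109     ]
balls [[0.72126663 0.30297361 0.0555    ]
 [0.73659191 0.19490523 0.0555    ]]
grip near ends [[0.52949269 0.27149687 0.072     ]
 [0.54201705 0.17276576 0.072     ]] far [[0.58449407 0.27964901 0.072     ]
 [0.59649528 0.17840736 0.072     ]]
yaw 9.321109770565208 0.19433998998685414
yaw 6.491415878229057 0.19583036392705233
ring 0.335 [[ 0.722  -0.1352  0.335 ]
 [ 0.7265 -0.2632  0.335 ]
 [ 0.7911 -0.1996  0.335 ]
 [ 0.6568 -0.1972  0.335 ]]
ring 0.348 [[ 0.7174 -0.1338  0.348 ]
 [ 0.7219 -0.2607  0.348 ]
 [ 0.786  -0.1977  0.348 ]
 [ 0.6527 -0.1953  0.348 ]]
foot [[ 0.8698 -0.1386  0.026 ]
 [ 0.9444 -0.2215  0.026 ]
 [ 0.8035 -0.164   0.026 ]]
column top [[ 0.86558442 -0.21849102  0.395     ]]
cup [[ 0.73504682 -0.09257233  0.03      ]]
```

```bash
python3 - <<'E'
from h import *
p=np.load("scene0_p.npy")
cv2.imwrite("pics/s1.png",cv2.resize(p[240:340,300:430][:,:,::-1],None,fx=6,fy=6,interpolation=cv2.INTER_CUBIC))
cv2.imwrite("pics/s2.png",cv2.resize(p[200:410,160:280][:,:,::-1],None,fx=3,fy=2.8,interpolation=cv2.INTER_CUBIC))
cv2.imwrite("pics/s2.png",cv2.resize(p[205:275,165:250][:,:,::-1],None,fx=8,fy=8,interpolation=cv2.INTER_CUBIC))
E
```

```text
(no output)
```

View pics/s1.png

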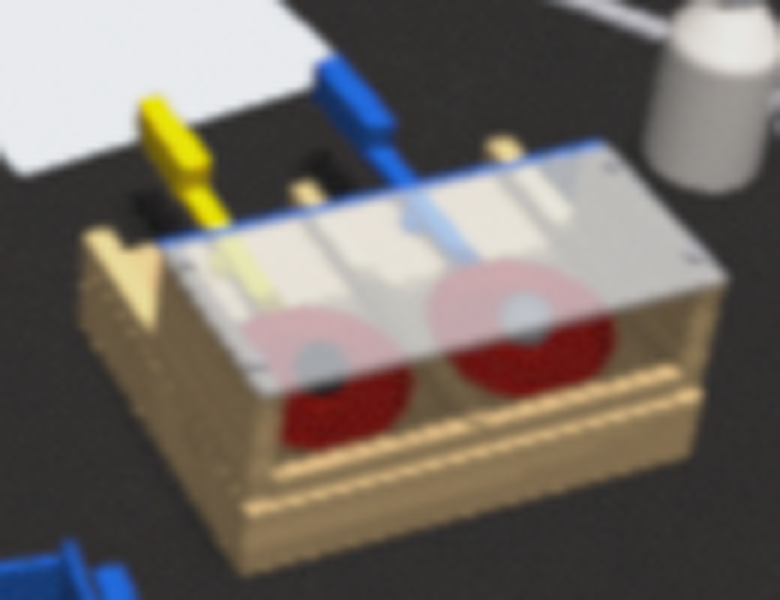

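View pics/s2.png

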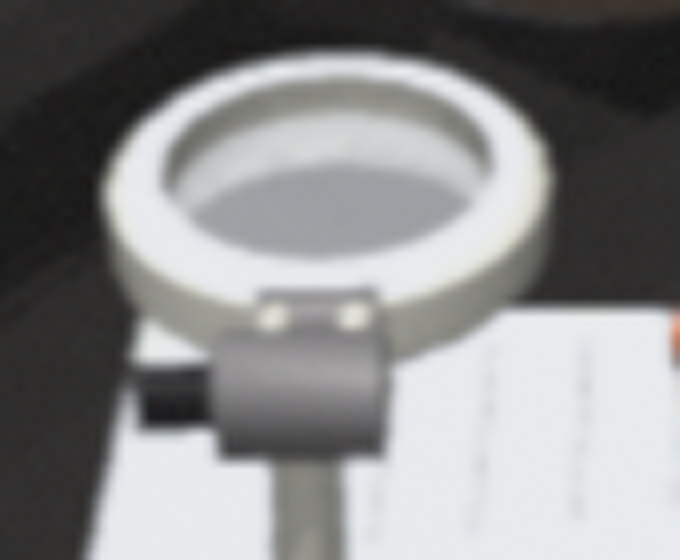

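Findings from the scene crop and the numbers:
- Stand is at about (0.723, 0.247), yaw 7.7°.
- Dish yaw is about 9°, with the grip centre near (0.557, 0.276, 0.060).
- Lens is near (0.721, -0.197), with the column at yaw about -8°.

I'm moving to above the grip.

apply_moves(
  deltas=[
    {"tx": 0.02, "tz": 0.02},
    {"tx": 0.05, "tz": 0.054},
    {"tx": 0.084, "tz": 0.09},
    {"tx": 0.118, "tz": 0.126},
    {"tx": 0.15, "tz": 0.162},
  ],
  newtons=10,
)

```text
invalid input at $.deltas[0]: expected keys tx, ty, tz, turn, gripper
```

apply_moves(
  deltas=[
    {"tx": 0.032, "tz": 0.036},
    {"tx": 0.064, "tz": 0.072},
    {"tx": 0.096, "tz": 0.108},
    {"tx": 0.128, "tz": 0.144},
    {"tx": 0.16, "tz": 0.18},
  ],
)

```text
invalid input at $.deltas[0]: expected keys tx, ty, tz, turn, gripper
```

apply_moves(
  deltas=[
    {"tx": 0.032, "tz": 0.036},
    {"tx": 0.064, "tz": 0.072},
    {"tx": 0.096, "tz": 0.108},
    {"tx": 0.128, "tz": 0.144},
    {"tx": 0.16, "tz": 0.18},
  ],
)

```text
invalid input at $.deltas[0]: expected keys tx, ty, tz, turn, gripper
```

apply_moves(
  deltas=[
    {"tx": 0.032, "tz": 0.034, "turn": 0.06},
    {"tx": 0.06, "tz": 0.066, "turn": 0.12},
    {"tx": 0.084, "tz": 0.096, "turn": 0.18},
    {"tx": 0.1, "tz": 0.118, "turn": 0.24},
    {"tx": 0.11, "tz": 0.13, "turn": 0.287},
  ],
)

```text
invalid input at $.deltas[0]: expected keys tx, ty, tz, turn, gripper
```

All five keys are required in each row, and nothing moved. I'm sending the calls again.

apply_moves(
  deltas=[
    {"tx": 0.02, "ty": 0, "tz": 0.02, "turn": 0, "gripper": 0.087},
    {"tx": 0.05, "ty": 0, "tz": 0.054, "turn": 0, "gripper": 0.087},
    {"tx": 0.084, "ty": 0, "tz": 0.09, "turn": 0, "gripper": 0.087},
    {"tx": 0.118, "ty": 0, "tz": 0.126, "turn": 0, "gripper": 0.087},
    {"tx": 0.15, "ty": 0, "tz": 0.162, "turn": 0, "gripper": 0.087},
  ],
  newtons=10,
)

```text
time_s: 0.65
tcp_pos: [0.3582, -0.3949, 0.2433]
eef_rot: [-90.0, 0.0, 25.7]
contact_force: [1.7, 0.4, 0.4]
gripper_width: 0.0868
```

apply_moves(
  deltas=[
    {"tx": 0.032, "ty": 0, "tz": 0.036, "turn": 0, "gripper": 0.087},
    {"tx": 0.064, "ty": 0, "tz": 0.072, "turn": 0, "gripper": 0.087},
    {"tx": 0.096, "ty": 0, "tz": 0.108, "turn": 0, "gripper": 0.087},
    {"tx": 0.128, "ty": 0, "tz": 0.144, "turn": 0, "gripper": 0.087},
    {"tx": 0.16, "ty": 0, "tz": 0.18, "turn": 0, "gripper": 0.087},
  ],
)

```text
time_s: 1.15
tcp_pos: [0.4239, -0.1632, 0.2437]
eef_rot: [-90.0, -0.0, 25.8]
contact_force: [1.7, 0.3, -0.3]
gripper_width: 0.0874
```

apply_moves(
  deltas=[
    {"tx": 0.032, "ty": 0, "tz": 0.036, "turn": 0, "gripper": 0.087},
    {"tx": 0.064, "ty": 0, "tz": 0.072, "turn": 0, "gripper": 0.087},
    {"tx": 0.096, "ty": 0, "tz": 0.108, "turn": 0, "gripper": 0.087},
    {"tx": 0.128, "ty": 0, "tz": 0.144, "turn": 0, "gripper": 0.087},
    {"tx": 0.16, "ty": 0, "tz": 0.18, "turn": 0, "gripper": 0.087},
  ],
)

```text
time_s: 1.65
tcp_pos: [0.4897, 0.0687, 0.2438]
eef_rot: [-90.0, -0.0, 25.8]
contact_force: [0.4, -0.5, 0.1]
gripper_width: 0.0873
```

apply_moves(
  deltas=[
    {"tx": 0.032, "ty": 0, "tz": 0.034, "turn": 0.06, "gripper": 0.087},
    {"tx": 0.06, "ty": 0, "tz": 0.066, "turn": 0.12, "gripper": 0.087},
    {"tx": 0.084, "ty": 0, "tz": 0.096, "turn": 0.18, "gripper": 0.087},
    {"tx": 0.1, "ty": 0, "tz": 0.118, "turn": 0.24, "gripper": 0.087},
    {"tx": 0.11, "ty": 0, "tz": 0.13, "turn": 0.287, "gripper": 0.087},
  ],
)

```text
time_s: 2.15
tcp_pos: [0.5323, 0.2336, 0.2429]
eef_rot: [-90.0, 0.0, 9.3]
contact_force: [0.1, 0.3, 0.4]
gripper_width: 0.087
```

apply_moves(
  deltas=[
    {"tx": 0, "ty": 0, "tz": 0, "turn": 0, "gripper": 0.087},
    {"tx": 0, "ty": 0, "tz": 0, "turn": 0, "gripper": 0.087},
    {"tx": 0, "ty": 0, "tz": 0, "turn": 0, "gripper": 0.087},
  ],
)

```text
time_s: 2.45
tcp_pos: [0.532, 0.2307, 0.2435]
eef_rot: [-90.0, 0.0, 9.3]
contact_force: [-0.0, 0.3, 0.8]
gripper_width: 0.0869
```

```bash
python3 - <<'E'
from h import *
from plant import r,capture
st=r.get_state(); p,d=capture("wrist"); print(st["time_s"],st["tcp_pos"],st["eef_rot"],st["gripper_width"])
import pickle; pickle.dump((st,p,d),open("w1.pkl","wb"))
cv2.imwrite("pics/w1.png",cv2.resize(p[:,:,::-1],(784,588)))
E
```

```text
2.45 [0.53201342 0.23071428 0.243522  ] [-9.00080136e+01  1.82797036e-02  9.34663981e+00] 0.08689758989070454
```

View pics/w1.png

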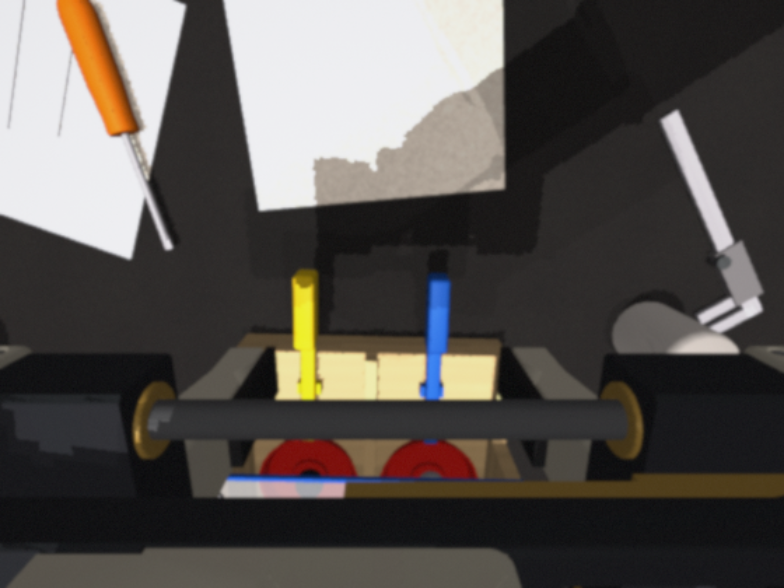

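The wrist view shows the blue grip from (440,277) to (435,352) and the yellow one to its left at (305,310). I'm measuring the grip from this image.

```bash
python3 - <<'E'
from h import *
import pickle
st,p,d=pickle.load(open("w1.pkl","rb"))
hsv=cv2.cvtColor(p,cv2.COLOR_RGB2HSV);H,S,V=[hsv[...,i] for i in range(3)]
m=((H>100)&(H<125)&(S>130)&(V>60)); m[:185]=0;m[282:]=0;m[:,:290]=0;m[:,340:]=0
v,u=np.nonzero(m)
for row in range(v.min(),v.max()+1,4):
    uu=u[v==row]; 
    if len(uu): print(row,uu.min(),uu.max(),V[row,uu.min()],V[row,(uu.min()+uu.max())//2],V[row,uu.max()], d[row,int(uu.mean())].round(4))
cv2.imwrite("pics/w1c.png",cv2.resize(p[185:330,270:350][:,:,::-1],None,fx=5,fy=4,interpolation=cv2.INTER_CUBIC))
P=pts("wrist",np.c_[u,v],d[v,u],st); ok=(P[:,2]>.03)&(P[:,2]<.09); print(np.percentile(P[ok][:,2],[5,25,50,75,95]))
E
```

```text
195 308 311 62 63 62 0.341
199 305 320 63 110 84 0.3253
203 305 321 73 214 126 0.3237
207 305 321 73 217 112 0.3246
211 305 321 81 216 108 0.3265
215 305 321 81 216 103 0.3283
219 304 321 63 228 97 0.3298
223 304 320 72 237 141 0.3316
227 304 320 74 236 128 0.332
231 304 320 77 235 124 0.3337
235 304 320 84 234 118 0.3331
239 304 320 81 233 98 0.3346
243 304 319 98 233 139 0.3368
247 305 319 156 231 127 0.3389
251 305 318 154 226 157 0.3403
255 306 313 226 241 234 0.358
259 305 313 197 242 234 0.3603
263 305 313 202 241 231 0.3607
267 305 313 202 241 226 0.3624
271 305 313 210 241 217 0.3637
275 301 314 128 240 159 0.3672
279 301 315 230 240 229 0.3681
[0.05378753 0.05594069 0.0701045  0.07096029 0.07184094]
```

View pics/w1c.png

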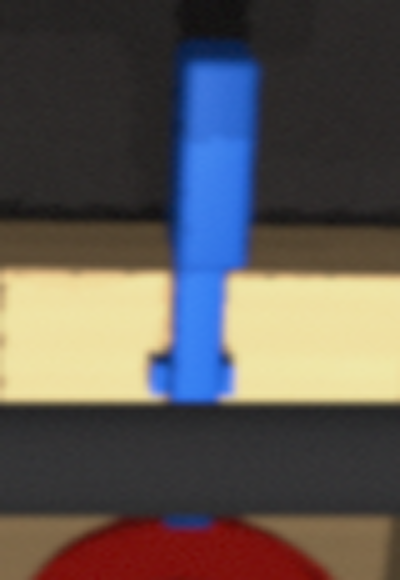

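```bash
python3 - <<'E'
from h import *
import pickle
st,p,d=pickle.load(open("w1.pkl","rb"))
q=atz("wrist",[[307,199.3],[321.8,199.3],[305.8,251.6],[319.2,251.6]],.072,st); print(q)
n=q[:2].mean(0);f=q[2:].mean(0); print("w",np.linalg.norm(q[0]-q[1]),np.linalg.norm(q[2]-q[3]),"len",np.linalg.norm(n-f),"ctr",(n+f)/2,"yaw",np.degrees(np.arctan2(*(f-n)[[1,0]])))
# neck centre at rows; foot of neck top z? ball/pocket from top
foot=atz("wrist",[[308.3,279]],.056,st);print("neck@foot",foot)
c=(n+f)/2
for a in (np.array([.7213,.3030]),): v=a-c[:2];print(np.degrees(np.arctan2(v[1],v[0])),np.linalg.norm(v))
print("T",st["tcp_pos"])
E
```

```text
[[0.52986898 0.26258177 0.072     ]
 [0.52741652 0.27752795 0.072     ]
 [0.58721082 0.27232801 0.072     ]
 [0.58487609 0.28656423 0.072     ]]
w 0.015146052714419003 0.014426395472825803 len 0.05816387528454554 ctr [0.5573431  0.27475049 0.072     ] yaw 9.291764797495947
neck@foot [[0.62759716 0.28448852 0.056     ]]
9.775985743846073 0.16637277255114807
T [0.53201342 0.23071428 0.243522  ]
```

Grip centre is (0.5575, 0.275) with yaw 9.3°. The wrist and top views agree within about 1 mm, so I'm aligning and descending.

apply_moves(
  deltas=[
    {"tx": 0.016, "ty": 0.01, "tz": 0.02, "turn": 0, "gripper": 0.087},
    {"tx": 0.0324, "ty": 0.03, "tz": 0.0396, "turn": 0, "gripper": 0.087},
    {"tx": 0.0324, "ty": 0.06, "tz": 0.0396, "turn": 0, "gripper": 0.087},
    {"tx": 0.0324, "ty": 0.08, "tz": 0.0396, "turn": 0, "gripper": 0.087},
    {"tx": 0.0324, "ty": 0.09, "tz": 0.0396, "turn": 0, "gripper": 0.087},
  ],
)

```text
time_s: 3.0
tcp_pos: [0.5571, 0.2745, 0.1516]
eef_rot: [-90.1, 0.1, 9.3]
contact_force: [-0.4, -0.1, -0.0]
gripper_width: 0.0873
```

apply_moves(
  deltas=[
    {"tx": 0, "ty": 0, "tz": 0, "turn": 0, "gripper": 0.087},
    {"tx": 0, "ty": 0, "tz": 0, "turn": 0, "gripper": 0.087},
  ],
)

```text
time_s: 3.2
tcp_pos: [0.5584, 0.2757, 0.1547]
eef_rot: [-90.0, -0.1, 9.3]
contact_force: [0.7, 0.2, 0.4]
gripper_width: 0.087
```

```bash
python3 - <<'E'
from h import *
from plant import r,capture
st=r.get_state(); p,d=capture("wrist"); print(st["time_s"],st["tcp_pos"],st["eef_rot"],st["gripper_width"])
import pickle; pickle.dump((st,p,d),open("w2.pkl","wb"))
cv2.imwrite("pics/w2.png",cv2.resize(p[:,:,::-1],(784,588)))
c=np.array([.5575,.275,.072]);print(proj("wrist",c,st)*1.4, proj("wrist",st["tcp_pos"],st)*1.4)
E
```

```text
3.2 [0.55840841 0.2757081  0.15472619] [-8.99766575e+01 -7.62031899e-02  9.32343201e+00] 0.08701274843779248
[[384.92123955 313.50659436]] [[385.5382885  392.88157778]]
```

View pics/w2.png

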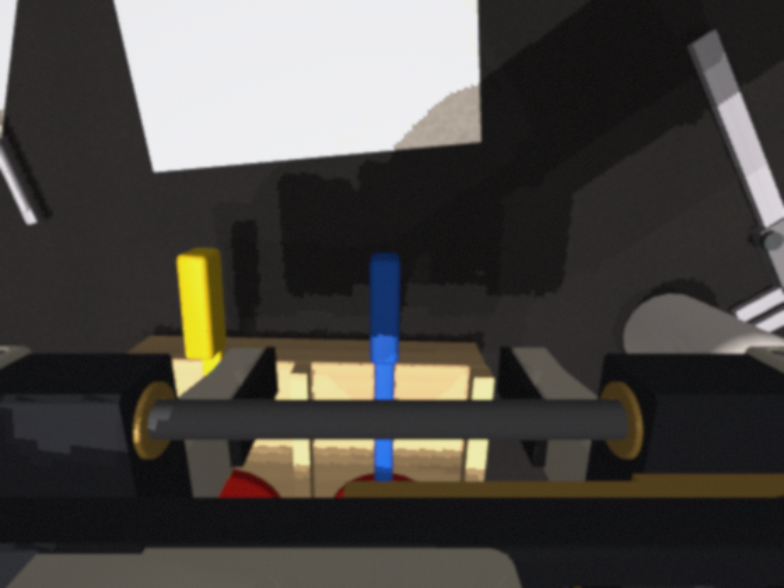

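The blue grip is centred between the fingers (column 385 of 784). The bottle and the yellow handle are clear. I'm descending, then closing.

apply_moves(
  deltas=[
    {"tx": 0, "ty": 0.02, "tz": 0, "turn": 0, "gripper": 0.087},
    {"tx": 0, "ty": 0.045, "tz": 0, "turn": 0, "gripper": 0.087},
    {"tx": 0, "ty": 0.07, "tz": 0, "turn": 0, "gripper": 0.087},
    {"tx": 0, "ty": 0.088, "tz": 0, "turn": 0, "gripper": 0.087},
    {"tx": 0, "ty": 0.096, "tz": 0, "turn": 0, "gripper": 0.087},
  ],
)

```text
time_s: 3.75
tcp_pos: [0.5578, 0.2756, 0.0572]
eef_rot: [-90.0, 0.0, 9.3]
contact_force: [0.2, -0.5, -0.3]
gripper_width: 0.0871
```

apply_moves(
  deltas=[
    {"tx": 0, "ty": 0, "tz": 0, "turn": 0, "gripper": 0.087},
    {"tx": 0, "ty": 0, "tz": 0, "turn": 0, "gripper": 0.05},
    {"tx": 0, "ty": 0, "tz": 0, "turn": 0, "gripper": 0.03},
    {"tx": 0, "ty": 0, "tz": 0, "turn": 0, "gripper": 0.025},
    {"tx": 0, "ty": 0, "tz": 0, "turn": 0, "gripper": 0.022},
  ],
)

```text
time_s: 4.25
tcp_pos: [0.5581, 0.2761, 0.0583]
eef_rot: [-90.0, -0.1, 9.3]
contact_force: [0.7, -0.6, 0.4]
gripper_width: 0.0605
```

apply_moves(
  deltas=[
    {"tx": 0, "ty": 0, "tz": 0, "turn": 0, "gripper": 0.022},
    {"tx": 0, "ty": 0, "tz": 0, "turn": 0, "gripper": 0.022},
    {"tx": 0, "ty": 0, "tz": 0, "turn": 0, "gripper": 0.022},
  ],
)

```text
time_s: 4.55
tcp_pos: [0.5578, 0.2758, 0.0576]
eef_rot: [-90.0, -0.0, 9.3]
contact_force: [0.9, 0.7, 0.2]
gripper_width: 0.0365
```

Fingers close at about 8 cm/s. I'm closing gently at first, then firming the grip.

apply_moves(
  deltas=[
    {"tx": 0, "ty": 0, "tz": 0, "turn": 0, "gripper": 0.019},
    {"tx": 0, "ty": 0, "tz": 0, "turn": 0, "gripper": 0.018},
    {"tx": 0, "ty": 0, "tz": 0, "turn": 0, "gripper": 0.017},
    {"tx": 0, "ty": 0, "tz": 0, "turn": 0, "gripper": 0.016},
    {"tx": 0, "ty": 0, "tz": 0, "turn": 0, "gripper": 0.014},
  ],
  newtons=10,
)

```text
time_s: 5.05
tcp_pos: [0.5578, 0.2757, 0.0575]
eef_rot: [-90.0, 0.0, 9.3]
contact_force: [-0.2, -0.6, -0.5]
gripper_width: 0.0159
```

apply_moves(
  deltas=[
    {"tx": 0, "ty": 0, "tz": 0, "turn": 0, "gripper": 0.012},
    {"tx": 0, "ty": 0, "tz": 0, "turn": 0, "gripper": 0.01},
    {"tx": 0, "ty": 0, "tz": 0, "turn": 0, "gripper": 0.008},
  ],
  newtons=30,
)

```text
time_s: 5.35
tcp_pos: [0.5578, 0.2758, 0.0575]
eef_rot: [-90.0, 0.0, 9.3]
contact_force: [0.4, -0.2, -0.1]
gripper_width: 0.0161
```

apply_moves(
  deltas=[
    {"tx": 0, "ty": 0, "tz": 0, "turn": 0, "gripper": 0.004},
    {"tx": 0, "ty": 0, "tz": 0, "turn": 0, "gripper": 0.0},
    {"tx": 0, "ty": 0, "tz": 0, "turn": 0, "gripper": 0.0},
  ],
  newtons=60,
)

```text
time_s: 5.65
tcp_pos: [0.5578, 0.2758, 0.0575]
eef_rot: [-90.0, 0.0, 9.3]
contact_force: [-0.6, 0.3, 0.4]
gripper_width: 0.0156
```

```bash
python3 - <<'E'
from h import *
from plant import r,capture
st=r.get_state(); p,d=capture("wrist"); print(st)
cv2.imwrite("pics/w3.png",cv2.resize(p[:,:,::-1],(784,588)))
E
```

```text
{'time_s': 5.65, 'joints': array([ 4.42609760e+01,  2.55452279e+01, -1.86197249e+01, -3.69782088e-03,
       -4.58409594e+01, -1.24932631e+02]), 'qd': array([ 0.02359181,  0.02380689, -0.05293757,  0.09501143,  0.1209229 ,
        0.10415031]), 'joint_torque': array([ 2.02116994e-01, -5.80393589e+01,  2.27148342e+01,  5.39705247e+00,
        9.30027268e-02,  5.55364019e-02]), 'tcp_pos': array([0.5577763 , 0.27577909, 0.05753844]), 'eef_rot': array([-9.00012108e+01,  6.36591460e-03,  9.32576876e+00]), 'contact_force': array([-0.55489964,  0.34949053,  0.42433622]), 'moment': array([-0.21652378,  0.09129529, -0.0869005 ]), 'gripper_width': 0.015562953757211272}
```

View pics/w3.png

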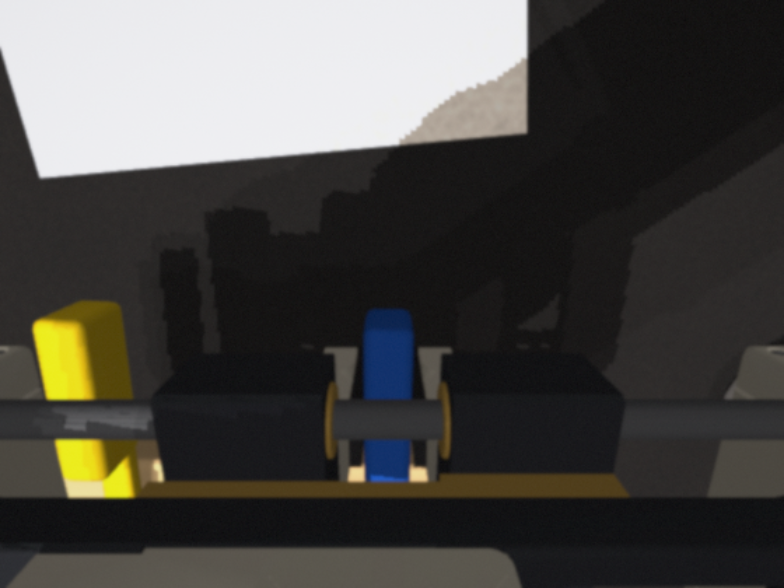

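The grip is firm at 15.6 mm with 60 N set. I'm lifting a few mm off the deck and taking a check picture.

apply_moves(
  deltas=[
    {"tx": 0, "ty": -0.001, "tz": 0, "turn": 0, "gripper": 0.0},
    {"tx": 0, "ty": -0.003, "tz": 0, "turn": 0, "gripper": 0.0},
    {"tx": 0, "ty": -0.005, "tz": 0, "turn": 0, "gripper": 0.0},
    {"tx": 0, "ty": -0.007, "tz": 0, "turn": 0, "gripper": 0.0},
    {"tx": 0, "ty": -0.008, "tz": 0, "turn": 0, "gripper": 0.0},
  ],
  newtons=60,
)

```text
time_s: 6.2
tcp_pos: [0.5579, 0.2759, 0.0658]
eef_rot: [-90.0, -0.0, 9.3]
contact_force: [-0.1, -0.4, -1.6]
gripper_width: 0.0156
```

apply_moves(
  deltas=[
    {"tx": 0, "ty": 0, "tz": 0, "turn": 0, "gripper": 0.0},
    {"tx": 0, "ty": 0, "tz": 0, "turn": 0, "gripper": 0.0},
  ],
)

```text
time_s: 6.4
tcp_pos: [0.5578, 0.2758, 0.0656]
eef_rot: [-90.0, -0.0, 9.3]
contact_force: [-0.7, 0.1, -1.4]
gripper_width: 0.0154
```

```bash
python3 - <<'E'
from h import *
from plant import r,capture
st=r.get_state(); print(st["time_s"],st["contact_force"],st["moment"],st["tcp_pos"])
p,d=capture("scene")
cv2.imwrite("pics/s3.png",cv2.resize(p[220:340,300:430][:,:,::-1],None,fx=5,fy=5,interpolation=cv2.INTER_CUBIC))
E
```

```text
6.4 [-0.6683139   0.07821074 -1.41189605] [-0.00873558  0.20085542 -0.01764768] [0.55778819 0.27580768 0.06559668]
```

View pics/s3.png

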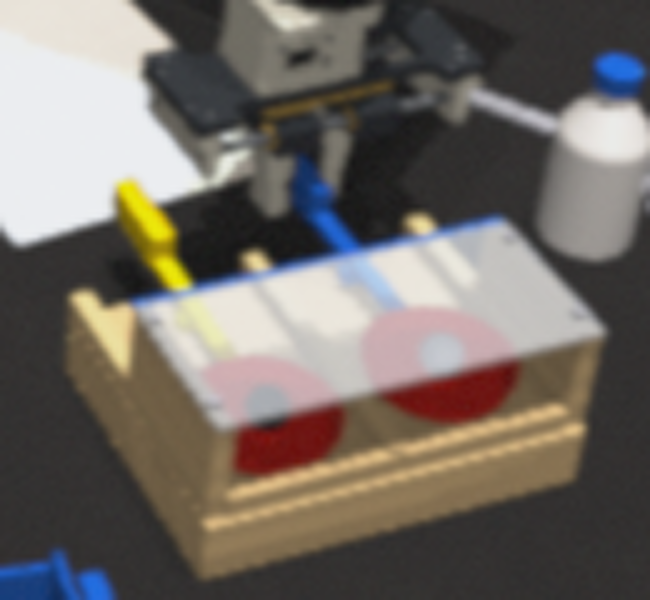

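The wrist force is -1.5 N, so the dish's whole weight is carried, and the ball is in its pocket at (440,350). I'm drawing it out along the stand's -x with smooth ramps.

apply_moves(
  deltas=[
    {"tx": -0.001, "ty": 0, "tz": 0, "turn": 0, "gripper": 0.0},
    {"tx": -0.004, "ty": 0, "tz": 0.0001, "turn": 0, "gripper": 0.0},
    {"tx": -0.009, "ty": 0, "tz": 0.0002, "turn": 0, "gripper": 0.0},
    {"tx": -0.016, "ty": 0, "tz": 0.0004, "turn": 0, "gripper": 0.0},
    {"tx": -0.025, "ty": 0, "tz": 0.0007, "turn": 0, "gripper": 0.0},
  ],
)

```text
time_s: 6.95
tcp_pos: [0.5324, 0.2723, 0.0655]
eef_rot: [-90.0, 0.0, 9.3]
contact_force: [-0.0, -0.0, -1.4]
gripper_width: 0.0158
```

apply_moves(
  deltas=[
    {"tx": -0.01, "ty": 0, "tz": 0.0003, "turn": 0, "gripper": 0.0},
    {"tx": -0.02, "ty": 0, "tz": 0.0005, "turn": 0, "gripper": 0.0},
    {"tx": -0.03, "ty": 0, "tz": 0.0008, "turn": 0, "gripper": 0.0},
    {"tx": -0.04, "ty": 0, "tz": 0.0011, "turn": 0, "gripper": 0.0},
    {"tx": -0.05, "ty": 0, "tz": 0.0014, "turn": 0, "gripper": 0.0},
  ],
)

```text
time_s: 7.45
tcp_pos: [0.4826, 0.2656, 0.0657]
eef_rot: [-90.0, -0.0, 9.3]
contact_force: [-0.1, 0.7, -1.6]
gripper_width: 0.0157
```

apply_moves(
  deltas=[
    {"tx": -0.01, "ty": 0, "tz": 0.0003, "turn": 0, "gripper": 0.0},
    {"tx": -0.02, "ty": 0, "tz": 0.0005, "turn": 0, "gripper": 0.0},
    {"tx": -0.03, "ty": 0, "tz": 0.0008, "turn": 0, "gripper": 0.0},
    {"tx": -0.039, "ty": 0, "tz": 0.001, "turn": 0, "gripper": 0.0},
    {"tx": -0.046, "ty": 0, "tz": 0.0012, "turn": 0, "gripper": 0.0},
  ],
)

```text
time_s: 7.95
tcp_pos: [0.4371, 0.2593, 0.0656]
eef_rot: [-90.0, -0.0, 9.3]
contact_force: [0.4, 0.3, -2.5]
gripper_width: 0.0158
```

apply_moves(
  deltas=[
    {"tx": -0.005, "ty": 0, "tz": 0.0001, "turn": 0, "gripper": 0.0},
    {"tx": -0.008, "ty": 0, "tz": 0.0002, "turn": 0, "gripper": 0.0},
    {"tx": -0.009, "ty": 0, "tz": 0.0002, "turn": 0, "gripper": 0.0},
    {"tx": -0.009, "ty": 0, "tz": 0.0002, "turn": 0, "gripper": 0.0},
    {"tx": -0.009, "ty": 0, "tz": 0.0002, "turn": 0, "gripper": 0.0},
  ],
)

```text
time_s: 8.45
tcp_pos: [0.4292, 0.2583, 0.0656]
eef_rot: [-90.0, -0.0, 9.3]
contact_force: [-0.1, -0.5, -1.3]
gripper_width: 0.0155
```

```bash
python3 - <<'E'
from h import *
from plant import r,capture
st=r.get_state(); print(st["time_s"],st["contact_force"],st["moment"],st["tcp_pos"],st["eef_rot"])
p,d=capture("scene"); p2,d2=capture("top")
np.savez("o1.npz",p=p,d=d,p2=p2,d2=d2)
a=cv2.resize(p[170:330,270:430][:,:,::-1],(400,400),interpolation=cv2.INTER_CUBIC); b=cv2.resize(p2[90:250,140:300][:,:,::-1],(400,400),interpolation=cv2.INTER_CUBIC)
cv2.imwrite("pics/o1.png",np.hstack([a,b]))
E
```

```text
8.45 [-0.09514499 -0.4809764  -1.26711017] [-0.04477873  0.23090013 -0.05167366] [0.42922443 0.2583266  0.06555693] [-8.99962185e+01 -8.84764338e-03  9.32595245e+00]
```

View pics/o1.png

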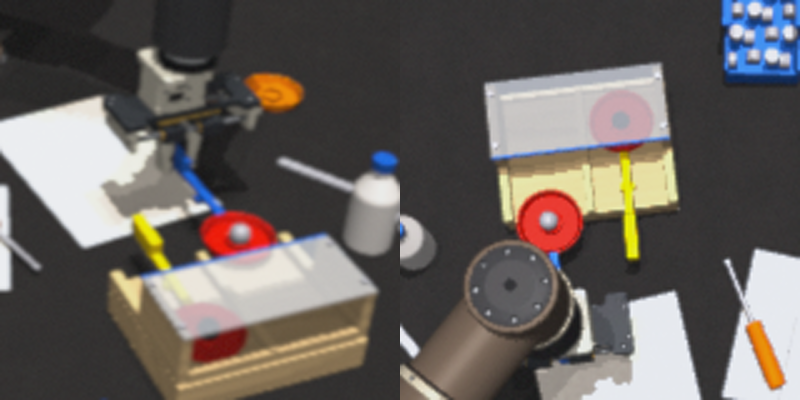

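The dish is out of the cover. The ball sits mid-pocket in both views, and the yellow dish hasn't moved. I'm lifting to carrying height.

apply_moves(
  deltas=[
    {"tx": 0, "ty": -0.001, "tz": 0, "turn": 0, "gripper": 0.0},
    {"tx": 0, "ty": -0.004, "tz": 0, "turn": 0, "gripper": 0.0},
    {"tx": 0, "ty": -0.009, "tz": 0, "turn": 0, "gripper": 0.0},
    {"tx": 0, "ty": -0.017, "tz": 0, "turn": 0, "gripper": 0.0},
    {"tx": 0, "ty": -0.027, "tz": 0, "turn": 0, "gripper": 0.0},
  ],
)

```text
time_s: 9.05
tcp_pos: [0.4289, 0.2581, 0.0933]
eef_rot: [-90.0, 0.0, 9.3]
contact_force: [1.2, 1.0, -1.7]
gripper_width: 0.0159
```

apply_moves(
  deltas=[
    {"tx": 0, "ty": -0.011, "tz": 0, "turn": 0, "gripper": 0.0},
    {"tx": 0, "ty": -0.022, "tz": 0, "turn": 0, "gripper": 0.0},
    {"tx": 0, "ty": -0.033, "tz": 0, "turn": 0, "gripper": 0.0},
    {"tx": 0, "ty": -0.044, "tz": 0, "turn": 0, "gripper": 0.0},
    {"tx": 0, "ty": -0.054, "tz": 0, "turn": 0, "gripper": 0.0},
  ],
)

```text
time_s: 9.55
tcp_pos: [0.429, 0.2583, 0.1477]
eef_rot: [-90.0, -0.0, 9.3]
contact_force: [-0.4, 0.3, -1.5]
gripper_width: 0.0158
```

apply_moves(
  deltas=[
    {"tx": 0, "ty": -0.01, "tz": 0, "turn": 0, "gripper": 0.0},
    {"tx": 0, "ty": -0.019, "tz": 0, "turn": 0, "gripper": 0.0},
    {"tx": 0, "ty": -0.026, "tz": 0, "turn": 0, "gripper": 0.0},
    {"tx": 0, "ty": -0.03, "tz": 0, "turn": 0, "gripper": 0.0},
    {"tx": 0, "ty": -0.032, "tz": 0, "turn": 0, "gripper": 0.0},
  ],
)

```text
time_s: 10.05
tcp_pos: [0.429, 0.2582, 0.1789]
eef_rot: [-90.0, -0.0, 9.3]
contact_force: [-0.2, -0.3, -1.7]
gripper_width: 0.0154
```

apply_moves(
  deltas=[
    {"tx": 0, "ty": 0, "tz": 0, "turn": 0, "gripper": 0.0},
    {"tx": 0, "ty": 0, "tz": 0, "turn": 0, "gripper": 0.0},
  ],
)

```text
time_s: 10.25
tcp_pos: [0.4288, 0.258, 0.1782]
eef_rot: [-90.0, 0.0, 9.3]
contact_force: [0.0, -0.0, -2.1]
gripper_width: 0.0158
```

```bash
python3 - <<'E'
from h import *
from plant import r,capture
st=r.get_state(); print(st["time_s"],st["contact_force"],st["moment"],st["tcp_pos"],st["eef_rot"])
# lens fit: head as cylinder r=.064 z .313-.348; silhouette = hull of both circles; compare with white segmentation in top0, scene0
from scipy.optimize import least_squares
def hull(n,x,y):
    t=np.linspace(0,2*np.pi,90,endpoint=False)
    P=np.vstack([np.c_[x+.064*np.cos(t),y+.064*np.sin(t),np.full(90,z)] for z in(.313,.348)])
    return cv2.convexHull(proj(n,P).astype(np.float32))
for n,(x,y) in (("top",(.721,-.197)),("scene",(.721,-.197))):
    p=np.load(n+"0_p.npy").copy(); h=hull(n,x,y); c=h.reshape(-1,2).mean(0); print(n,"hull ext",h.reshape(-1,2).min(0),h.reshape(-1,2).max(0))
    u0,v0=(c-40).astype(int); s=5
    im=cv2.resize(p[v0:v0+80,u0:u0+80][:,:,::-1],None,fx=s,fy=s,interpolation=cv2.INTER_CUBIC)
    cv2.polylines(im,[np.int32((h.reshape(-1,2)-[u0,v0]+.5)*s)],True,(0,0,255),1)
    q=proj(n,[[x,y,.326]])[0]; cv2.circle(im,tuple(np.int32((q-[u0,v0]+.5)*s)),3,(0,0,255),-1)
    cv2.imwrite(f"pics/l_{n}.png",im)
cv2.imwrite("pics/l.png",np.hstack([cv2.imread("pics/l_top.png"),cv2.imread("pics/l_scene.png")]))
E
```

```text
10.25 [ 0.00501217 -0.04771566 -2.10152653] [-0.04363908  0.22561262  0.01469923] [0.4288288  0.25801926 0.17820197] [-9.00194166e+01  3.13872651e-02  9.32143443e+00]
top hull ext [331.59717  93.91192] [377.20392 139.9944 ]
scene hull ext [179.12904 209.20255] [234.48787 252.53964]
```

View pics/l.png

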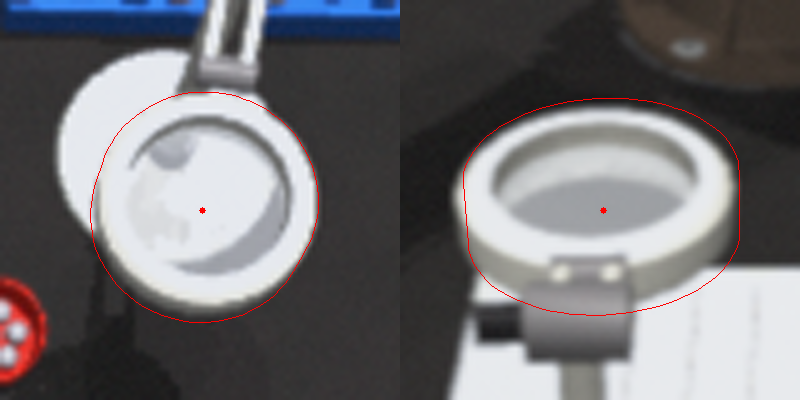

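The overlay fits within about 1–2 px, but the two views disagree slightly, so I'm refining the lens centre with depth. The robot's clock stands still meanwhile.

```bash
python3 - <<'E'
from h import *
from scipy.optimize import least_squares
for n,box in (("top",(325,385,85,148)),("scene",(174,240,203,262))):
    p=np.load(n+"0_p.npy");d=np.load(n+"0_d.npy");C=cloud(n,d)
    u0,u1,v0,v1=box; P=C[v0:v1,u0:u1].reshape(-1,3); col=p[v0:v1,u0:u1].reshape(-1,3).mean(1)
    k=(P[:,2]>.28)&(P[:,2]<.38); 
    hist,e=np.histogram(P[k][:,2],bins=20); print(n,list(zip(e.round(3),hist)))
    k2=(abs(P[:,2]-.342)<.012)&(col>150); Q=P[k2]; print(len(Q),Q[:,2].mean(),Q.min(0).round(4),Q.max(0).round(4))
    # robust annulus: midpoints of extents per direction 
    for q in (1,99): pass
    ctr=(np.percentile(Q,1,axis=0)+np.percentile(Q,99,axis=0))/2; print("ctr",ctr)
    h=cv2.minEnclosingCircle((Q[:,:2]*1000).astype(np.float32)); print(h)
E
```

```text
top [(np.float64(0.317), np.int64(6)), (np.float64(0.319), np.int64(6)), (np.float64(0.321), np.int64(13)), (np.float64(0.324), np.int64(21)), (np.float64(0.326), np.int64(51)), (np.float64(0.328), np.int64(113)), (np.float64(0.331), np.int64(200)), (np.float64(0.333), np.int64(205)), (np.float64(0.335), np.int64(176)), (np.float64(0.338), np.int64(113)), (np.float64(0.34), np.int64(95)), (np.float64(0.342), np.int64(102)), (np.float64(0.344), np.int64(146)), (np.float64(0.347), np.int64(145)), (np.float64(0.349), np.int64(101)), (np.float64(0.351), np.int64(61)), (np.float64(0.354), np.int64(32)), (np.float64(0.356), np.int64(20)), (np.float64(0.358), np.int64(14)), (np.float64(0.361), np.int64(5))]
1255 0.3402796492342741 [ 0.6583 -0.2587  0.33  ] [ 0.8055 -0.1336  0.354 ]
ctr [ 0.72300595 -0.1967043   0.34173906]
((732.996826171875, -201.13746643066406), 75.86390686035156)
scene [(np.float64(0.315), np.int64(6)), (np.float64(0.318), np.int64(19)), (np.float64(0.322), np.int64(34)), (np.float64(0.325), np.int64(44)), (np.float64(0.328), np.int64(127)), (np.float64(0.331), np.int64(499)), (np.float64(0.335), np.int64(148)), (np.float64(0.338), np.int64(99)), (np.float64(0.341), np.int64(168)), (np.float64(0.344), np.int64(323)), (np.float64(0.348), np.int64(98)), (np.float64(0.351), np.int64(27)), (np.float64(0.354), np.int64(33)), (np.float64(0.357), np.int64(5)), (np.float64(0.361), np.int64(4)), (np.float64(0.364), np.int64(4)), (np.float64(0.367), np.int64(11)), (np.float64(0.37), np.int64(27)), (np.float64(0.373), np.int64(31)), (np.float64(0.377), np.int64(52))]
1222 0.33936534700973187 [ 0.6612 -0.2628  0.33  ] [ 0.8069 -0.138   0.3539]
ctr [ 0.7348145  -0.20085226  0.3414688 ]
((734.0665893554688, -203.01780700683594), 72.93547058105469)
```

```bash
python3 - <<'E'
from h import *
from scipy.optimize import least_squares
for n,box in (("top",(325,385,85,148)),("scene",(174,240,203,262))):
    p=np.load(n+"0_p.npy");d=np.load(n+"0_d.npy")
    # intersect pixels with plane z=.347; white mask by color, classify ring-top by depth
    u0,u1,v0,v1=box; v,u=np.mgrid[v0:v1,u0:u1]; uv=np.c_[u.ravel(),v.ravel()]
    P=cloud(n,d)[uv[:,1],uv[:,0]]; X=atz(n,uv,.3465)
    k=(P[:,2]>.3395)&(P[:,2]<.356)&(p[uv[:,1],uv[:,0]].mean(1)>150)
    X=X[k][:,:2]
    c=np.array([.722,-.198])
    for it in range(8):
        a=np.arctan2(X[:,1]-c[1],X[:,0]-c[0]); rr=np.hypot(*(X-c).T)
        B=[]
        for b in np.arange(-np.pi,np.pi,np.pi/12):
            m=(a>=b)&(a<b+np.pi/12)&(rr<.072)
            if m.sum()>4 and abs(b+.13)>.5:
                i=np.where(m)[0]; B.append((b+np.pi/24,np.percentile(rr[i],95),np.percentile(rr[i],5)))
        B=np.array(B); o=c[:,None]+B[:,1]*np.array([np.cos(B[:,0]),np.sin(B[:,0])]); inn=c[:,None]+B[:,2]*np.array([np.cos(B[:,0]),np.sin(B[:,0])])
        f=lambda q,Z:np.hypot(Z[0]-q[0],Z[1]-q[1])-q[2]
        so=least_squares(f,[*c,.064],args=(o,),loss="soft_l1",f_scale=.002); si=least_squares(f,[*c,.045],args=(inn,),loss="soft_l1",f_scale=.002)
        c=so.x[:2]
    print(n,len(X),"outer",so.x.round(4),np.abs(so.fun).mean().round(4),"inner",si.x.round(4))
    # foot
E
python3 - <<'E'
import sys; sys.path.insert(0,'.')
from h import *
# consistency of the two cameras on stand: cover corners in scene crop s1 (6x, off 300,240)
s=lambda a:np.array(a,float)/6+[300,240]-.4
c=atz("scene",s([[728,280],[268,395],[163,240],[605,140]]),.109);print(c.round(4),c.mean(0))
E
```

```text
top 630 outer [ 0.7208 -0.1966  0.0622] 0.0004 inner [ 0.7197 -0.1965  0.0465]
scene 633 outer [ 0.7305 -0.2002  0.0628] 0.0011 inner [ 0.7257 -0.2     0.0486]
[[0.7705 0.3697 0.109 ]
 [0.8032 0.1386 0.109 ]
 [0.697  0.1248 0.109 ]
 [0.6652 0.3573 0.109 ]] [0.7339667  0.24760954 0.109     ]
```

Lens estimates: top camera (0.7205, -0.1965), scene camera (about 0.727, -0.200). I'll use (0.722, -0.198), weighting the top view. I'm turning the dish to yaw -10° in place first, then translating.

apply_moves(
  deltas=[
    {"tx": 0, "ty": 0, "tz": 0, "turn": 0.01, "gripper": 0.0},
    {"tx": 0, "ty": 0, "tz": 0, "turn": 0.04, "gripper": 0.0},
    {"tx": 0, "ty": 0, "tz": 0, "turn": 0.09, "gripper": 0.0},
    {"tx": 0, "ty": 0, "tz": 0, "turn": 0.14, "gripper": 0.0},
    {"tx": 0, "ty": 0, "tz": 0, "turn": 0.19, "gripper": 0.0},
  ],
)

```text
time_s: 10.75
tcp_pos: [0.4289, 0.2581, 0.1782]
eef_rot: [-90.0, 0.0, -1.7]
contact_force: [-0.0, 0.2, -1.0]
gripper_width: 0.0155
```

apply_moves(
  deltas=[
    {"tx": 0, "ty": 0, "tz": 0, "turn": 0.05, "gripper": 0.0},
    {"tx": 0, "ty": 0, "tz": 0, "turn": 0.09, "gripper": 0.0},
    {"tx": 0, "ty": 0, "tz": 0, "turn": 0.12, "gripper": 0.0},
    {"tx": 0, "ty": 0, "tz": 0, "turn": 0.14, "gripper": 0.0},
    {"tx": 0, "ty": 0, "tz": 0, "turn": 0.147, "gripper": 0.0},
  ],
)

```text
time_s: 11.25
tcp_pos: [0.4289, 0.2581, 0.1784]
eef_rot: [-90.0, 0.0, -10.0]
contact_force: [-0.6, -0.1, -2.5]
gripper_width: 0.0154
```

apply_moves(
  deltas=[
    {"tx": 0.001, "ty": 0, "tz": -0.001, "turn": 0, "gripper": 0.0},
    {"tx": 0.003, "ty": 0, "tz": -0.005, "turn": 0, "gripper": 0.0},
    {"tx": 0.006, "ty": 0, "tz": -0.012, "turn": 0, "gripper": 0.0},
    {"tx": 0.011, "ty": 0, "tz": -0.022, "turn": 0, "gripper": 0.0},
    {"tx": 0.018, "ty": 0, "tz": -0.036, "turn": 0, "gripper": 0.0},
  ],
)

```text
time_s: 11.75
tcp_pos: [0.4407, 0.2187, 0.1786]
eef_rot: [-90.0, -0.0, -9.9]
contact_force: [-0.4, 0.1, -1.9]
gripper_width: 0.0156
```

apply_moves(
  deltas=[
    {"tx": 0.009, "ty": 0, "tz": -0.018, "turn": 0, "gripper": 0.0},
    {"tx": 0.018, "ty": 0, "tz": -0.036, "turn": 0, "gripper": 0.0},
    {"tx": 0.027, "ty": 0, "tz": -0.054, "turn": 0, "gripper": 0.0},
    {"tx": 0.036, "ty": 0, "tz": -0.072, "turn": 0, "gripper": 0.0},
    {"tx": 0.045, "ty": 0, "tz": -0.09, "turn": 0, "gripper": 0.0},
  ],
)

```text
time_s: 12.25
tcp_pos: [0.4693, 0.1212, 0.1787]
eef_rot: [-90.0, -0.0, -10.0]
contact_force: [0.8, 0.7, -1.7]
gripper_width: 0.0156
```

apply_moves(
  deltas=[
    {"tx": 0.009, "ty": 0, "tz": -0.018, "turn": 0, "gripper": 0.0},
    {"tx": 0.018, "ty": 0, "tz": -0.036, "turn": 0, "gripper": 0.0},
    {"tx": 0.027, "ty": 0, "tz": -0.054, "turn": 0, "gripper": 0.0},
    {"tx": 0.036, "ty": 0, "tz": -0.072, "turn": 0, "gripper": 0.0},
    {"tx": 0.045, "ty": 0, "tz": -0.09, "turn": 0, "gripper": 0.0},
  ],
)

```text
time_s: 12.75
tcp_pos: [0.4978, 0.0247, 0.1786]
eef_rot: [-90.0, 0.0, -10.0]
contact_force: [0.1, -0.6, -1.9]
gripper_width: 0.0157
```

apply_moves(
  deltas=[
    {"tx": 0.009, "ty": 0, "tz": -0.018, "turn": 0, "gripper": 0.0},
    {"tx": 0.018, "ty": 0, "tz": -0.035, "turn": 0, "gripper": 0.0},
    {"tx": 0.026, "ty": 0, "tz": -0.05, "turn": 0, "gripper": 0.0},
    {"tx": 0.032, "ty": 0, "tz": -0.062, "turn": 0, "gripper": 0.0},
    {"tx": 0.036, "ty": 0, "tz": -0.07, "turn": 0, "gripper": 0.0},
  ],
)

```text
time_s: 13.25
tcp_pos: [0.5211, -0.0501, 0.1785]
eef_rot: [-90.0, 0.0, -10.0]
contact_force: [0.5, 0.9, -2.6]
gripper_width: 0.0157
```

apply_moves(
  deltas=[
    {"tx": 0.002, "ty": 0, "tz": -0.004, "turn": 0, "gripper": 0.0},
    {"tx": 0.003, "ty": 0, "tz": -0.006, "turn": 0, "gripper": 0.0},
    {"tx": 0.003, "ty": 0, "tz": -0.006, "turn": 0, "gripper": 0.0},
    {"tx": 0.003, "ty": 0, "tz": -0.006, "turn": 0, "gripper": 0.0},
  ],
)

```text
time_s: 13.65
tcp_pos: [0.5231, -0.0545, 0.1786]
eef_rot: [-90.0, -0.0, -10.0]
contact_force: [-0.3, 0.2, -1.6]
gripper_width: 0.0154
```

```bash
python3 - <<'E'
from h import *
from plant import r,capture
st=r.get_state(); print(st["time_s"],st["contact_force"],st["moment"],st["tcp_pos"],st["eef_rot"])
p,d=capture("scene"); p2,d2=capture("top")
np.savez("o2.npz",p=p,d=d,p2=p2,d2=d2)
a=cv2.resize(p[150:350,140:340][:,:,::-1],(400,400),interpolation=cv2.INTER_CUBIC); b=cv2.resize(p2[80:240,260:420][:,:,::-1],(400,400),interpolation=cv2.INTER_CUBIC)
cv2.imwrite("pics/o2.png",np.hstack([a,b]))
E
```

```text
13.65 [-0.3245667   0.18025685 -1.64458609] [0.01911514 0.19599032 0.03733578] [ 0.52310948 -0.05447287  0.17858572] [-8.99945822e+01 -1.80212968e-03 -9.95167749e+00]
```

View pics/o2.png

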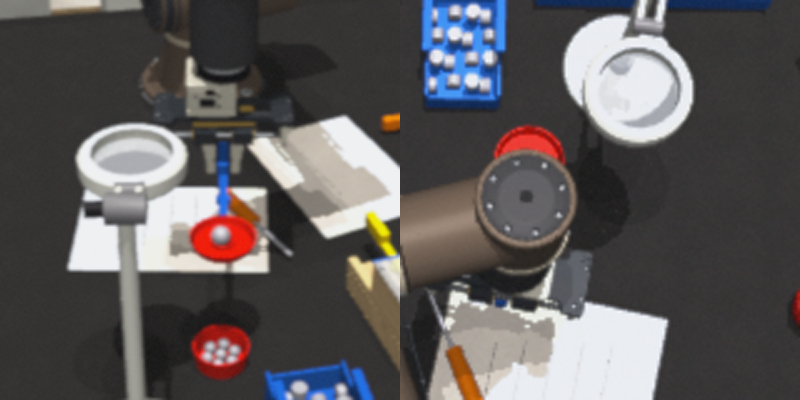

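The ball is in its pocket at (221,235). This is a good clear view to measure where the ball and dish sit relative to the tool, including any droop.

```bash
python3 - <<'E'
from h import *
o=np.load("o2.npz"); p,d=o["p"],o["d"]
a=cv2.resize(p[235:295,220:285][:,:,::-1],None,fx=10,fy=10,interpolation=cv2.INTER_CUBIC)
pred=np.array([.5231+.165*.985,-.0545-.165*.1728])
q=proj("scene",[[*pred,.1766]])[0]; print("pred ball px",q,pred)
t=np.linspace(0,2*np.pi,60)
E=proj("scene",np.c_[pred[0]+.045*np.cos(t),pred[1]+.045*np.sin(t),np.full(60,.1611+.014)])
cv2.polylines(a,[np.int32((E-[220,235]+.5)*10)],True,(0,255,0),1); cv2.circle(a,tuple(np.int32((q-[220,235]+.5)*10)),int(10*510.8*.0125/ (1.35)),(0,255,0),1)
cv2.imwrite("pics/lv.png",a)
C=cloud("scene",d); hsv=cv2.cvtColor(p,cv2.COLOR_RGB2HSV)
m=((hsv[...,0]<8)|(hsv[...,0]>172))&(hsv[...,1]>150); m[:,:220]=0;m[:,285:]=0;m[:235]=0;m[:285][m[:285]]=True;m[288:]=0
P=C[m]; P=P[(P[:,2]>.13)&(P[:,2]<.2)]; print(len(P),P.mean(0))
A=np.c_[P[:,:2]-P[:,:2].mean(0),np.ones(len(P))]; s,*_=np.linalg.lstsq(A,P[:,2],rcond=None); print("slope deg x,y",np.degrees(s[:2]),s[2])
E
```

```text
pred ball px [251.69913981 266.38365062] [ 0.685625 -0.083012]
509 [ 0.68225023 -0.08264392  0.16556962]
slope deg x,y [0.78770866 0.50264389] 0.16556962026174207
```

View pics/lv.png

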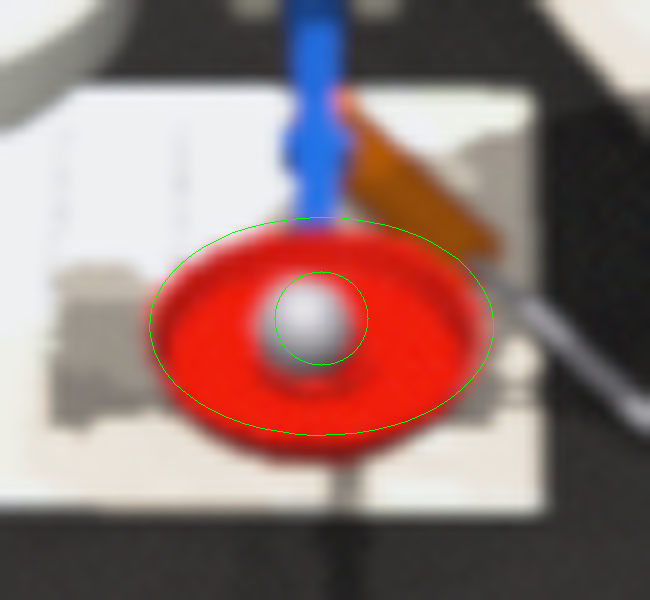

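The dish is level within about 1°. Its offset in the scene view is about -1 px across and +1.5 px down, the same as the lens offset. That makes it scene-camera bias, which supports the top-camera lens position of (0.721, -0.197). Final approach.

apply_moves(
  deltas=[
    {"tx": 0.001, "ty": 0, "tz": -0.002, "turn": 0, "gripper": 0.0},
    {"tx": 0.003, "ty": 0, "tz": -0.006, "turn": 0, "gripper": 0.0},
    {"tx": 0.007, "ty": 0, "tz": -0.013, "turn": 0, "gripper": 0.0},
    {"tx": 0.013, "ty": 0, "tz": -0.024, "turn": 0, "gripper": 0.0},
    {"tx": 0.02, "ty": 0, "tz": -0.038, "turn": 0, "gripper": 0.0},
  ],
)

```text
time_s: 14.25
tcp_pos: [0.5366, -0.0967, 0.1786]
eef_rot: [-90.0, -0.0, -9.9]
contact_force: [-0.5, -0.1, -1.8]
gripper_width: 0.0157
```

apply_moves(
  deltas=[
    {"tx": 0.007, "ty": 0, "tz": -0.014, "turn": 0, "gripper": 0.0},
    {"tx": 0.014, "ty": 0, "tz": -0.028, "turn": 0, "gripper": 0.0},
    {"tx": 0.021, "ty": 0, "tz": -0.041, "turn": 0, "gripper": 0.0},
    {"tx": 0.027, "ty": 0, "tz": -0.052, "turn": 0, "gripper": 0.0},
    {"tx": 0.031, "ty": 0, "tz": -0.06, "turn": 0, "gripper": 0.0},
  ],
)

```text
time_s: 14.75
tcp_pos: [0.5567, -0.1615, 0.1784]
eef_rot: [-90.0, 0.0, -10.0]
contact_force: [0.2, 0.4, -2.1]
gripper_width: 0.0155
```

apply_moves(
  deltas=[
    {"tx": 0.003, "ty": 0, "tz": -0.005, "turn": 0, "gripper": 0.0},
    {"tx": 0.004, "ty": 0, "tz": -0.008, "turn": 0, "gripper": 0.0},
    {"tx": 0.004, "ty": 0, "tz": -0.008, "turn": 0, "gripper": 0.0},
    {"tx": 0.004, "ty": 0, "tz": -0.008, "turn": 0, "gripper": 0.0},
    {"tx": 0.004, "ty": 0, "tz": -0.008, "turn": 0, "gripper": 0.0},
  ],
)

```text
time_s: 15.25
tcp_pos: [0.5589, -0.1684, 0.1787]
eef_rot: [-90.0, -0.0, -9.9]
contact_force: [-0.7, -0.9, -1.5]
gripper_width: 0.0154
```

```bash
python3 - <<'E'
from h import *
from plant import r,capture
st=r.get_state(); print(st["time_s"],st["contact_force"],st["moment"],st["tcp_pos"],st["eef_rot"],st["qd"])
R_=R.from_euler("xyz",st["eef_rot"],degrees=True).as_matrix(); print("pocket pred",st["tcp_pos"]+R_@[.165,.002,0])
p,d=capture("scene"); p2,d2=capture("top")
np.savez("o3.npz",p=p,d=d,p2=p2,d2=d2)
a=cv2.resize(p[180:300,150:270][:,:,::-1],(400,400),interpolation=cv2.INTER_CUBIC); b=cv2.resize(p2[70:190,300:420][:,:,::-1],(400,400),interpolation=cv2.INTER_CUBIC)
cv2.imwrite("pics/o3.png",np.hstack([a,b]))
cv2.imwrite("pics/o3s.png",p[:,:,::-1])
E
```

```text
15.25 [-0.7410205  -0.90829427 -1.54218962] [-0.00782644  0.21349342  0.061598  ] [ 0.55892051 -0.16838902  0.1786767 ] [-8.99940635e+01 -8.13074308e-03 -9.94946327e+00] [ 0.01939928 -0.11907417  0.01207716 -0.00508543  0.00362457 -0.04198735]
pocket pred [ 0.72143932 -0.19689747  0.17670012]
```

View pics/o3.png

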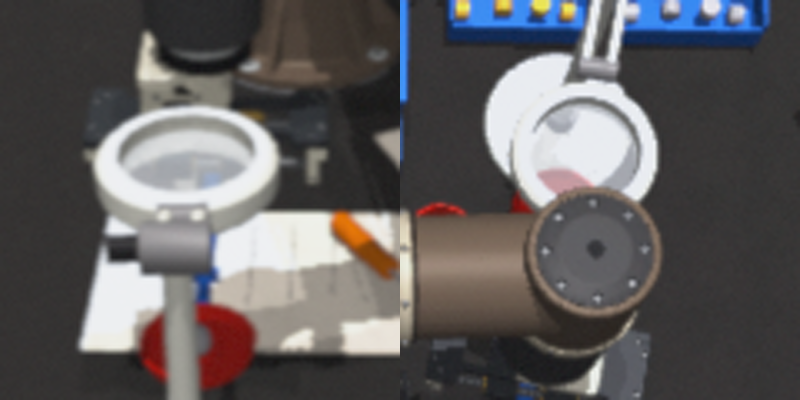

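View pics/o3s.png

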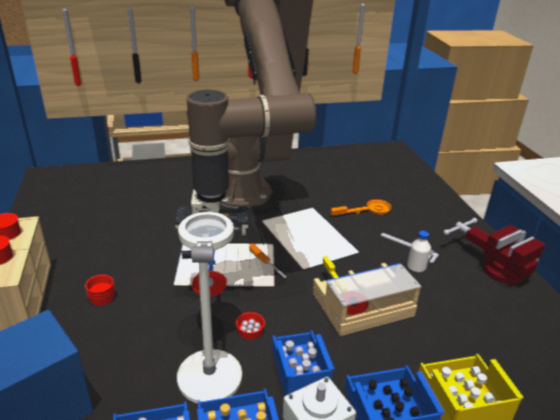

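```bash
python3 - <<'E'
from h import *
f=400/120
tr=lambda n,P:(proj(n,P)-np.array([150,180])+.5)*f
c=[.7214,-.1969]; t=np.linspace(0,2*np.pi,200)
o=np.load("o3.npz"); a=cv2.resize(o["p"][180:300,150:270][:,:,::-1],(800,800),interpolation=cv2.INTER_CUBIC)[:600]
for r,z,col in((.064,.347,(0,0,255)),(.045,.1767-.0015,(0,255,0))):
    E=tr("scene",np.c_[c[0]+r*np.cos(t),c[1]+r*np.sin(t),np.full(200,z)]); print(z,E.min(0),E.max(0))
# measure: red extents
p=o["p"];h=cv2.cvtColor(p,cv2.COLOR_RGB2HSV); m=((h[...,0]<8)|(h[...,0]>172))&(h[...,1]>120); m[:265]=0;m[300:]=0;m[:,:185]=0;m[:,235:]=0
v,u=np.nonzero(m);print("red ext crop",(u.min()-150)*f,(u.max()+1-150)*f,(v.min()-180)*f,(v.max()+1-180)*f)
E
```

```text
0.347 [ 99.01254333 100.40884374] [282.95474687 203.3207901 ]
0.1752 [140.58284659 299.75349161] [260.57191899 378.02921294]
red ext crop 140.0 253.33333333333334 303.33333333333337 390.0
```

Relative to prediction, the ring and the dish show the same offset sideways (-5 and -4 crop px) and similar offsets down (+6 and +3). So the dish is centred under the lens within a few mm. I'll let it settle briefly, check, and hand in.

apply_moves(
  deltas=[
    {"tx": 0, "ty": 0, "tz": 0, "turn": 0, "gripper": 0.0},
    {"tx": 0, "ty": 0, "tz": 0, "turn": 0, "gripper": 0.0},
    {"tx": 0, "ty": 0, "tz": 0, "turn": 0, "gripper": 0.0},
    {"tx": 0, "ty": 0, "tz": 0, "turn": 0, "gripper": 0.0},
    {"tx": 0, "ty": 0, "tz": 0, "turn": 0, "gripper": 0.0},
  ],
)

```text
time_s: 15.85
tcp_pos: [0.559, -0.1688, 0.1786]
eef_rot: [-90.0, -0.0, -10.0]
contact_force: [-0.7, -0.4, -1.5]
gripper_width: 0.0156
```

```bash
python3 - <<'E'
from h import *
from plant import r,capture
p,d=capture("scene"); cv2.imwrite("pics/f.png",cv2.resize(p[255:305,180:240][:,:,::-1],None,fx=10,fy=10,interpolation=cv2.INTER_CUBIC))
st=r.get_state(); print(st["time_s"],st["contact_force"],st["moment"],st["tcp_pos"],st["eef_rot"],st["gripper_width"])
E
```

```text
15.9 [-0.16667553 -0.22301736 -1.56683295] [-0.03214501  0.19326364  0.06240464] [ 0.55893124 -0.16882815  0.17855766] [-9.00016963e+01  2.70745019e-03 -9.98196822e+00] 0.015445833554657527
```

View pics/f.png

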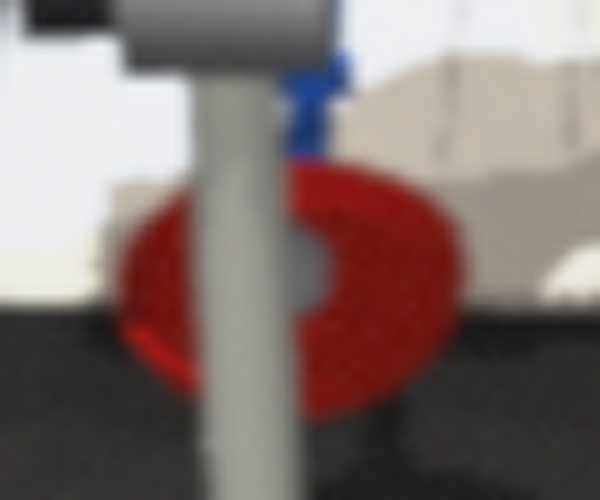

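The ball is in the pocket, partly behind the column at (310,268). The dish is level and still, and the load is unchanged at -1.57 N.

```bash
python3 -c "
from plant import r
print(r.close_job())"
```

```text
the job is handed in; nothing more can be done
None
```

I gripped the blue-handled dish at 60 N and lifted it 8 mm off the deck. I drew it about 13 cm straight out from under the cover, then raised it and carried it in smooth ramps to the magnifier. I handed the job in at about 15.9 s, still holding it there.

Last checks before handing in:
- **Centring:** the computed pocket centre is at about (0.721, -0.197, 0.1766). That is about 15 cm below the lens underside and within a few mm of the lens axis.
- **Ball:** it was still in its pocket, though the magnifier column partly hid it in the last view. The wrist load was unchanged at about -1.6 N.
- **Level and still:** the tool was pointing straight down and still. A depth fit during the carry put the dish level within about 1°; I did not repeat that fit under the lens.
- **Surroundings:** no contact forces showed up in any reading, and the other objects looked unmoved in the pictures.

**One disagreement:** the scene camera placed the lens 5–10 mm further out in x and 4 mm across from the top camera. The dish showed much the same offset in that view, so I treated it as scene-camera bias and used the top-camera position.

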